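# Stir the bead bowl and lock the wand in its dock

### The arm

A 6-joint arm with a two-finger parallel gripper is mounted at the origin on the work surface. World frame = base frame: x ahead of the robot, y to its left, z up, the work surface at z = 0. Lengths are in m, angles in rad, forces in N, time in s.
With the tool pointing down it reaches from about 0.25 to 0.85 m from the base axis. Payload 12.5 kg.
Tool frame: the origin (TCP) lies midway between the tips of the shut fingers; the grasp point (between the pads) lies 19 mm behind it (ctrl.grasp_offset is the distance from the TCP to the grasp point, in m); z points along the fingers, y is the direction in which the jaws open and shut (so a half turn about z gives the same grasp; the last joint's range is limited). The gripper opens to 93 mm and grips with 3 to 60 N. Pads are 15 mm wide; open, the fingers measure 128 mm over their backs; the gripper's body (75 mm by 188 mm) begins 65 mm behind the grasp point.
Start: joints at [-1.338, 0.351, 1.652, -0, 1.139, -0.085], TCP at [0.172, -0.522, 0.219] pointing down, gripper open.
Joint ranges: [-2.75, 2.75], [-0.79, 2.1], [0.01, 2.65], [-1.57, 4.71], [0.07, 3.14], [-2.87, 2.87]. Speed limits (rad/s): [2.22, 2.22, 2.79, 3.14, 3.14, 3.14].

### API

Orientations are given as a 3x3 rotation matrix whose columns are the frame's x, y, z axes.
In Python, from workcell import ctrl, optics, job gives the robot as it stands. The module is installed in compiled form; this text tells all that it offers.
- The arm moves only by the tool apply_moves, never from a script. Its argument "increments" is a list of rows, each a list of 3 entries, a list of its own where there are three numbers: the finger opening in cm, from 0 to 9.3, then the shift along the tool's x, y, z in cm, then the turn about the tool's z in rad. In form: [[grip, [dx, dy, dz], twist], ...]. A call has 1 to 5 rows; each row is the pose to reach, as a shift and turn from the pose measured when the call began, along the tool's axes at that moment; what a row does not reach only later rows make up. A row lasts 1/8 s, in which the tool goes at most 62.5 mm and 10.7 degrees, less where a joint would pass 70% of its speed; a pose out of reach is approached as far as the arm can. A call with a gripper value outside its range is refused whole. The fingers move at their own pace and stop on an object; "squeeze" is the grip in N (left out, the last holds). Time passes only in rows, so rows that repeat a pose let the fingers close. It gives the time, the measured TCP pose, the force and the opening at its end, in the units of the state.
- ctrl.state(): the state, without advancing time (a new reading comes with each control period).
- optics.read_camera(name): name is "scene" or "top" or "wrist"; returns a dict with "image" (400x640x3 uint8, red, green, blue), "intrinsics" (3x3 intrinsics, pixels), "k1" (the pictures are not rectified: a ray, as slopes to the right and down, at radius r is drawn at 1 + k1 r^2 times it, then the intrinsics apply), "R" (3x3) and "t" (3): a world point X has camera coordinates R X + t; the wrist camera has in their place "hand_eye" (4x4, takes a point from camera to tool coordinates, whose origin is the TCP and whose axes are the flange's). Camera axes: x right, y down, z forward; pixel columns grow to the right and rows downward; lengths in m; the calibration is good to about 2 mm. A picture is of the moment at which its call begins: read the wrist's pose just before it. There is no depth.
- job.job_done(): hands the job in, once; it reports no verdict.
The state is a dict: "time_s": time; "qpos": joint angles; "qvel": joint speeds; "joint_torque": joint torques, N m; "tcp_pos": TCP position; "orientation": TCP orientation; "contact_force": force on the tool from outside, world axes, zero at the start; "ft_torque": the same for the moment, N m; "gripper_width": finger opening in m.
Only numpy, scipy, OpenCV 4.12 (cv2) and the standard library are available. Lean on these libraries where they do the work, as an engineer would, in place of code of your own. Each camera call takes 0.05 s, during which the arm holds its last target. There are 200 camera calls.

### The job

Take the stir wand out of the cork cup and stir the beads in the blue bowl with it, going right round the bowl so that they are well spread out from where they were and none spills. Then put the wand away in the round wooden dock: set it upright in the well and turn it under light pressure, without forcing it, until its key drops into the slot and it sits fully home, and let go. Leave everything else on the table where it stands.

Things in the scene. Friction and masses are not known exactly. Their poses are not given: they have to be found in the camera images.
- wand: stir wand, 190 mm long, 0.2 kg, standing upright at the start in the cork cup. Origin: centre of its underside; z up along it. From below: a steel key (bar 32 mm along x, 12 mm along y, 16 mm tall), a round steel plug 34 mm across (16 to 34 mm up), then a wooden stem 18 mm across.
- wand_handle (a point): middle of the wand's square coral handle, 150 mm above the wand's underside. The handle has 26 mm sides whose flats face the wand's x and y axes, and reaches from 110 to 190 mm up.
- cup: cork cup, fixed, the wand's starting place: 54 mm across, 42 mm bore, 50 mm high, inner floor 8 mm above the table. Origin: centre of its underside.
- bowl: translucent blue round bowl with a flat floor and upright wall, fixed: 150 mm across, 60 mm high, inside 136 mm across, inner floor 6 mm above the table. Origin: centre of its underside.
- dock: the wand's dock, fixed: a round wooden block 84 mm across, 66 mm high, with an orange tick on its top rim at its -x side. Origin: centre of its underside; z up. In its top is a round well 41 mm across and 24 mm deep. Wand origin 42 mm above the table: key resting on the well floor; 26 mm: key dropped in, fully home, the plug resting on the floor.
- dock_well (a point): centre of the well's floor, 42 mm above the dock's underside. The floor is a brass plate with one straight slot through its centre, 36 x 16 mm, 18 mm deep, for the wand's key. The slot's long direction varies: anywhere within 0.6 rad either side of the dock's x axis. The plate does not turn under the wand; feel for the slot by turning the wand.
- bead1: white glazed, slippery drum-shaped bead, 20 mm across, 24 mm high, 20 g, standing on end in the bowl (the five stand together in the middle and on one side; the opposite side is free). Origin: centre of its underside.
- bead2: yellow glazed, slippery drum-shaped bead, 20 mm across, 24 mm high, 20 g, standing on end in the bowl (the five stand together in the middle and on one side; the opposite side is free). Origin: centre of its underside.
- bead3: white glazed, slippery drum-shaped bead, 20 mm across, 24 mm high, 20 g, standing on end in the bowl (the five stand together in the middle and on one side; the opposite side is free). Origin: centre of its underside.
- bead4: red glazed, slippery drum-shaped bead, 20 mm across, 24 mm high, 20 g, standing on end in the bowl (the five stand together in the middle and on one side; the opposite side is free). Origin: centre of its underside.
- bead5: white glazed, slippery drum-shaped bead, 20 mm across, 24 mm high, 20 g, standing on end in the bowl (the five stand together in the middle and on one side; the opposite side is free). Origin: centre of its underside.
- rainstick: bystander: wooden rainstick segment standing upright, 48 mm across, 190 mm tall. Origin: centre of its underside.
- cluster: bystander: white ceramic bead cluster on a short upright dowel with a round foot 60 mm across, 112 mm tall. Origin: centre of its underside.
- fidget: bystander: chrome fidget slider lying flat, 84 by 32 mm, 21 mm high. Origin: centre of its underside.
- star: bystander: coral silicone textured star lying flat, 104 mm across, 26 mm high. Origin: centre of its underside.
- jar: bystander: green glass jar with a white lid, upright, 66 mm across, 95 mm tall. Origin: centre of its underside.
- drum: bystander: small red hand drum standing flat, 80 mm across, 56 mm high. Origin: centre of its underside.
- pot: bystander: small terracotta plant pot, 76 mm across, about 95 mm tall with its plant. Origin: centre of its underside.
Things that resemble listed ones, but are neither listed nor needed, are in the scene too. Leave any green look-alike of the wand alone. What is shaped like the dock but purple is not meant.

How it is judged:
By the outcome, as a careful person would: the job done as asked, in the order asked, and still so for the second after the job is handed in, with the robot touching nothing.
It also fails if it takes over 72 s, if anything falls off the work surface, if the arm or the gripper's body presses on something with over 40 N, if the wrist force passes 120 N, or if a joint passes its speed limit or range.

## Working session

There is one attempt and no reset: what is moved stays moved. The work goes in short steps, Python scripts to look and compute and a tool call to move; the robot and the scene stay as the last step left them, time stands still between calls to the robot, and variables do not carry over. Pictures are saved under pics/ and viewed, about 8 in all and at most 12, crops included, and the job is handed in when it is done.

Besides the shell and the picture viewer there is one more tool, called after "Request:" by a JSON object that holds its "op" and its "data". apply_moves: Moves the arm, as the interface text tells. Its arguments: {"type":"object","properties":{"increments":{"type":"array","items":{"type":"array"}},"squeeze":{"type":"number"}},"required":["increments"]}

```bash
mkdir -p pics
cat > h.py <<'E'
import numpy as np, cv2
from workcell import ctrl, optics, job
def cam(n):
    s=ctrl.state(); c=optics.read_camera(n)
    if 'hand_eye' in c:
        H=np.array(c['hand_eye']); T=np.eye(4); T[:3,:3]=s['orientation']; T[:3,3]=s['tcp_pos']
        W=T@H; c['C']=W[:3,3]; c['Rw']=W[:3,:3]
    else:
        R=np.array(c['R']); c['Rw']=R.T; c['C']=-R.T@np.array(c['t'])
    return c
def ray(c,u,v):
    K=np.array(c['intrinsics'])
    d=cv2.undistortPoints(np.array([[[u,v]]],float),K,np.array([c['k1'],0,0,0.]))[0,0]
    return c['Rw']@np.array([d[0],d[1],1])
def onz(c,u,v,z):
    d=ray(c,u,v); return c['C']+d*(z-c['C'][2])/d[2]
def proj(c,X):
    p=c['Rw'].T@(np.array(X,float)-c['C']); x=p[:2]/p[2]; x=x*(1+c['k1']*(x@x)); K=np.array(c['intrinsics'])
    return K[:2,:2]@x+K[:2,2]
def save(c,n): cv2.imwrite('pics/'+n,c['image'][:,:,::-1])
E
python3 - <<'E'
from h import *
for n in('scene','top','wrist'):
    c=cam(n); np.save(n+'.npy',c,allow_pickle=True); print(n,c['C'].round(3),c['Rw'].round(2).tolist(),c['intrinsics'],c['k1'])
    save(c,n+'.png')
print(ctrl.state(), ctrl.grasp_offset)
E
```

```text
scene [1.162 0.076 0.836] [[-0.12, 0.78, -0.62], [0.99, 0.09, -0.08], [-0.01, -0.62, -0.78]] [[402.91786553   0.         322.25002498]
 [  0.         402.91786553 200.27724158]
 [  0.           0.           1.        ]] -0.006903087529800097
top [0.285 0.005 1.508] [[-0.08, -0.98, 0.2], [-1.0, 0.08, -0.02], [0.0, -0.2, -0.98]] [[513.83923513   0.         320.26547193]
 [  0.         513.83923513 195.00011438]
 [  0.           0.           1.        ]] -0.14168148601596214
wrist [ 0.242 -0.5    0.384] [[0.31, -0.92, -0.25], [-0.95, -0.3, -0.08], [-0.0, 0.27, -0.96]] [[295.32991293   0.         319.66349002]
 [  0.         295.32991293 198.27716816]
 [  0.           0.           1.        ]] -0.024312477432169834
{'time_s': 0.15, 'qpos': array([-1.33756686e+00,  3.51078768e-01,  1.65226245e+00, -2.27455879e-05,
        1.13910698e+00, -8.46056191e-02]), 'qvel': array([ 1.21446878e-03, -1.09046762e-04, -2.15490180e-03,  3.29001142e-05,
        4.70098316e-04, -2.46971026e-03]), 'joint_torque': array([ 3.32189475e-04, -4.97464514e+01, -2.85344356e+01,  6.98722363e-02,
        2.45450484e-02, -8.08933260e-05]), 'tcp_pos': array([ 0.17183624, -0.52219248,  0.21824912]), 'orientation': array([[ 9.49911232e-01,  3.12519767e-01, -2.17833619e-04],
       [ 3.12519838e-01, -9.49910873e-01,  8.27605814e-04],
       [ 5.17206522e-05, -8.54229385e-04, -9.99999634e-01]]), 'contact_force': array([-0.29900145,  0.65359173,  0.16814942]), 'ft_torque': array([0.03406183, 0.01093283, 0.01494035]), 'gripper_width': 0.09333607309193946} 0.0188
```

View pics/top.png

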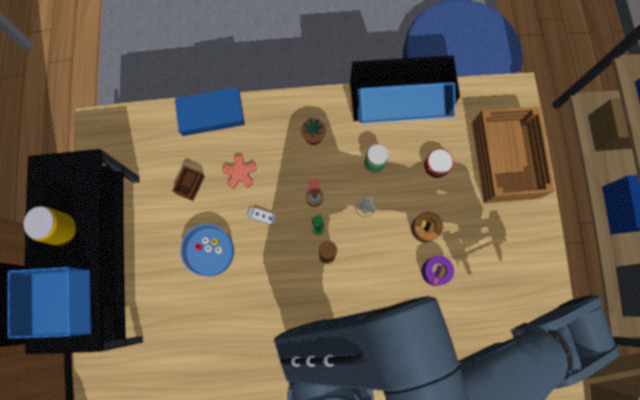

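View pics/scene.png

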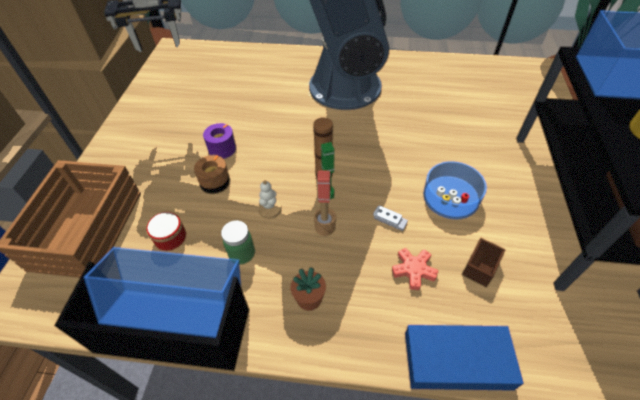

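Run:
```python
from h import *
T=np.load('top.npy',allow_pickle=True).item();S=np.load('scene.npy',allow_pickle=True).item()
def crop(c,u,v,w,k): return cv2.resize(c['image'][v-w//2:v+w//2,u-w//2:u+w//2,::-1],(k,k),interpolation=cv2.INTER_CUBIC)
a=np.hstack([crop(T,318,200,64,390),crop(T,428,230,64,390)]);b=np.hstack([crop(S,325,190,90,390*1),crop(S,212,172,64,390)])
cv2.imwrite('pics/crops.png',cv2.resize(np.vstack([a,b]),(600,600)))
def blobs(c,lo,hi,tag):
    h=cv2.cvtColor(c['image'],cv2.COLOR_RGB2HSV); m=cv2.inRange(h,lo,hi); n,l,s,ce=cv2.connectedComponentsWithStats(m)
    for i in range(1,n):
        if s[i,4]>25: print(tag,s[i].tolist(),ce[i].round(1))
blobs(T,(0,100,100),(8,255,255),'Tcoral');blobs(S,(0,100,100),(8,255,255),'Scoral')
blobs(T,(100,90,60),(116,255,255),'Tblue');blobs(S,(100,90,60),(116,255,255),'Sblue')
```

```text
Tcoral [427, 151, 7, 21, 28] [428.9 162.7]
Tcoral [223, 155, 33, 33, 585] [239.  171.7]
Tcoral [309, 179, 10, 11, 94] [313.6 183.9]
Scoral [317, 170, 13, 13, 146] [323.1 175.9]
Scoral [318, 184, 12, 19, 199] [323.3 192.2]
Scoral [146, 214, 35, 26, 120] [165.8 231.1]
Scoral [153, 241, 18, 10, 99] [161.5 245.5]
Scoral [392, 248, 46, 42, 1054] [414.3 268. ]
Tblue [407, 0, 115, 76, 6403] [465.8  37.4]
Tblue [357, 82, 99, 41, 3269] [404.2 101.5]
Tblue [176, 87, 68, 48, 2472] [209.  110.6]
Tblue [616, 175, 24, 58, 581] [633.1 201.8]
Tblue [181, 224, 52, 52, 1827] [206.3 250.3]
Tblue [7, 266, 85, 73, 5801] [ 48.1 302.4]
Sblue [576, 10, 64, 89, 4619] [612.5  54.9]
Sblue [424, 163, 62, 55, 2255] [454.5 189.4]
Sblue [0, 227, 5, 10, 27] [  1.1 231.3]
Sblue [83, 247, 157, 91, 10526] [161.4 291.4]
Sblue [0, 253, 8, 17, 78] [  2.3 260.4]
Sblue [406, 325, 117, 65, 6752] [461.9 357.5]
```

View pics/crops.png

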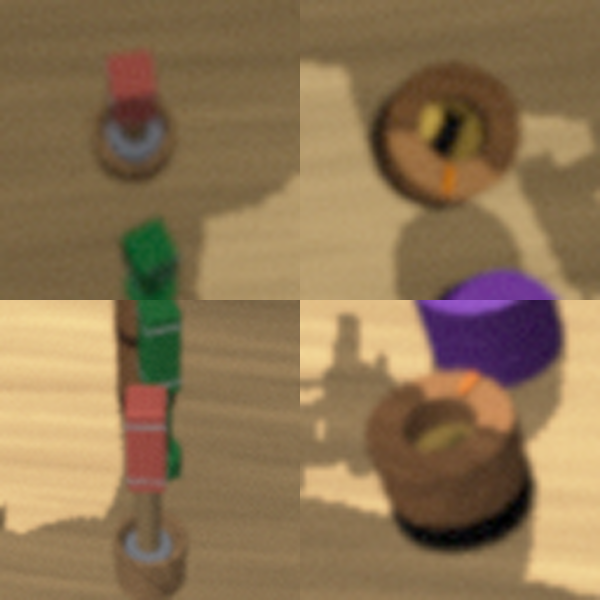

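Run:
```python
from h import *
T=np.load('top.npy',allow_pickle=True).item();S=np.load('scene.npy',allow_pickle=True).item()
P=lambda n,c,u,v,z: print(n,onz(c,u,v,z).round(4))
P('cup T',T,314.6,197.4,.05); P('handletop T',T,313.9,182.3,.198); P('handletop S',S,280+146/3.333,145+ (398-300)/3.333-1,.198)
P('cup S',S,280+149/3.333,145+(544-300)/3.333,.05)
P('dock T',T,428.6,225.9,.066);P('tick T',T,428,236.8,.066)
P('dock S',S,180+140/4.69,140+(422-300)/4.69,.066);P('tick S',S,180+169/4.69,140+(383-300)/4.69,.066)
P('green top T',T,317.5,218,.198);P('rain T',T,327,246,.19);P('cluster',T,366,205,.08)
P('bowl T',T,206.5,250,.06);P('bowl S',S,455,183,.06)
for n,u,v in(('w',209,240.5),('y',215,241.5),('w',207,247),('w',219,249),('r',198,247)):P(n,T,u,v,.03)
for n,c in (('T',T),('S',S)):
    h=cv2.cvtColor(c['image'],cv2.COLOR_RGB2HSV); m=cv2.inRange(h,(100,90,60),(116,255,255))
    x,y,w,hh=(181,224,52,52) if n=='T' else (424,163,62,55)
    print(n,[onz(c,*p,.06).round(3) for p in((x,y+hh/2),(x+w,y+hh/2),(x+w/2,y),(x+w/2,y+hh))])
```

```text
cup T [ 0.5807 -0.0033  0.05  ]
handletop T [ 0.5911 -0.0038  0.198 ]
handletop S [0.5863 0.0015 0.198 ]
cup S [0.597  0.0034 0.05  ]
dock T [ 0.4685 -0.3205  0.066 ]
tick T [ 0.4376 -0.315   0.066 ]
dock S [ 0.4734 -0.3155  0.066 ]
tick S [ 0.4418 -0.3078  0.066 ]
green top T [ 0.496  -0.0057  0.198 ]
rain T [ 0.4227 -0.0242  0.19  ]
cluster [ 0.541  -0.1464  0.08  ]
bowl T [0.4516 0.3149 0.06  ]
bowl S [0.4586 0.3198 0.06  ]
w [0.4822 0.3128 0.03  ]
y [0.4779 0.2953 0.03  ]
w [0.4637 0.3195 0.03  ]
w [0.4552 0.2846 0.03  ]
r [0.4656 0.346  0.03  ]
T [array([0.457, 0.389, 0.06 ]), array([0.446, 0.239, 0.06 ]), array([0.526, 0.31 , 0.06 ]), array([0.378, 0.317, 0.06 ])]
S [array([0.492, 0.241, 0.06 ]), array([0.475, 0.394, 0.06 ]), array([0.388, 0.326, 0.06 ]), array([0.57 , 0.311, 0.06 ])]
```

Request:
{"op": "apply_moves", "data": {"increments": [[9.3,[6,-2,-8],0.1],[9.3,[34.6,-9.9,-8],0.318],[9.3,[34.6,-9.9,-8],0.318],[9.3,[34.6,-9.9,-8],0.318],[9.3,[34.6,-9.9,-8],0.318]]}}

```text
time_s: 0.78
tcp_pos: [0.4066, -0.362, 0.2911]
orientation: [[1.0, -0.0, -0.0], [-0.0, -1.0, 0.001], [-0.0, -0.001, -1.0]]
contact_force: [0.7, -0.2, -0.7]
gripper_width: 0.0929
```

Run:
```python
from h import *
c=cam('wrist'); np.save('w1.npy',c,allow_pickle=True)
p=proj(c,[.471,-.318,.066]);print(p,c['C'],c['Rw'].round(2).tolist())
u,v=p.astype(int); w=55
i=c['image'][max(0,v-w):v+w,u-w:u+w,::-1]; print(max(0,v-w),u-w)
cv2.imwrite('pics/dock.png',cv2.resize(i,None,fx=5,fy=5,interpolation=cv2.INTER_CUBIC))
```

```text
[284.743214   125.04312204] [ 0.48074012 -0.36319709  0.45681996] [[-0.0, -0.96, -0.27], [-1.0, 0.0, 0.0], [-0.0, 0.27, -0.96]]
70 229
```

View pics/dock.png

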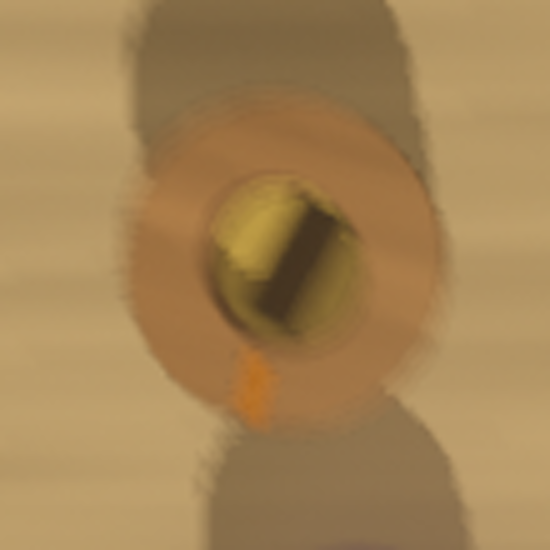

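Run:
```python
from h import *
c=np.load('w1.npy',allow_pickle=True).item()
g=lambda x,y,z: onz(c,229+x/5,70+y/5,z)
a,b=g(273,310,.042),g(323,210,.042); d=b-a; print('slot',a,b,np.hypot(*d[:2]),np.arctan2(d[1],d[0]),(a+b)/2)
e,f=g(285,260,.066),g(254,388,.066); print('dock',e,f,np.arctan2(*(e-f)[1::-1]))
for p in((132,260),(440,260),(285,92),(285,432)): print(g(*p,.066))
for p in((203,260),(369,260),(285,172),(285,352)): print('well',g(*p,.066))
```

```text
slot [ 0.46109925 -0.31335696  0.042     ] [ 0.48753341 -0.32774155  0.042     ] 0.03009453831231119 -0.4983536815077289 [ 0.47431633 -0.32054926  0.042     ]
dock [ 0.47479946 -0.319735    0.066     ] [ 0.4422137  -0.31058998  0.066     ] -0.273606280873952
[ 0.47494602 -0.28037884  0.066     ]
[ 0.4747023  -0.35953593  0.066     ]
[ 0.51560401 -0.32096683  0.066     ]
[ 0.43065493 -0.31837275  0.066     ]
well [ 0.47487171 -0.29865442  0.066     ]
well [ 0.47474043 -0.3413094   0.066     ]
well [ 0.49644142 -0.32039178  0.066     ]
well [ 0.45150375 -0.31901977  0.066     ]
```

Request:
{"op": "apply_moves", "data": {"increments": [[9.3,[13.5,-36.2,-4],0],[9.3,[13.5,-36.2,-4],0],[9.3,[13.5,-36.2,-4],0],[9.3,[13.5,-36.2,-4],0],[9.3,[13.5,-36.2,-4],0]]}}

```text
time_s: 1.45
tcp_pos: [0.5161, -0.0711, 0.3241]
orientation: [[1.0, 0.003, 0.002], [0.003, -1.0, 0.002], [0.002, -0.002, -1.0]]
contact_force: [0.5, -0.8, 0.3]
gripper_width: 0.0932
```

Request:
{"op": "apply_moves", "data": {"increments": [[9.3,[6.5,-7,0],0],[9.3,[6.5,-7,0],0],[9.3,[6.5,-7,0],0]]}}

```text
time_s: 1.82
tcp_pos: [0.5816, 0.0007, 0.3235]
orientation: [[1.0, 0.006, 0.001], [0.006, -1.0, 0.002], [0.001, -0.002, -1.0]]
contact_force: [0.5, -1.2, -0.5]
gripper_width: 0.0931
```

Run:
```python
from h import *
c=cam('wrist'); np.save('w2.npy',c,allow_pickle=True)
print(c['C'],ctrl.state()['tcp_pos'],proj(c,[.588,0,.198]))
h=cv2.cvtColor(c['image'],cv2.COLOR_RGB2HSV); m=cv2.inRange(h,(0,110,70),(9,255,255)); n,l,s,ce=cv2.connectedComponentsWithStats(m)
for i in range(1,n):
    if s[i,4]>100: print(s[i],ce[i])
cv2.imwrite('pics/wand.png',cv2.resize(c['image'][100:300,220:420,::-1],None,fx=3,fy=3,interpolation=cv2.INTER_CUBIC))
```

```text
[ 6.55506018e-01 -2.23915444e-04  4.89352787e-01] [ 5.80909697e-01 -4.75761679e-04  3.23694248e-01] [319.62815789 186.61420264]
[ 145   62   70   68 2613] [179.86681975  97.54343666]
[555  90  55  56 453] [574.13686534 117.55187638]
[533  92  38  52 692] [547.23554913 117.04190751]
[310 174  26  26 594] [322.53872054 186.55555556]
```

View pics/wand.png

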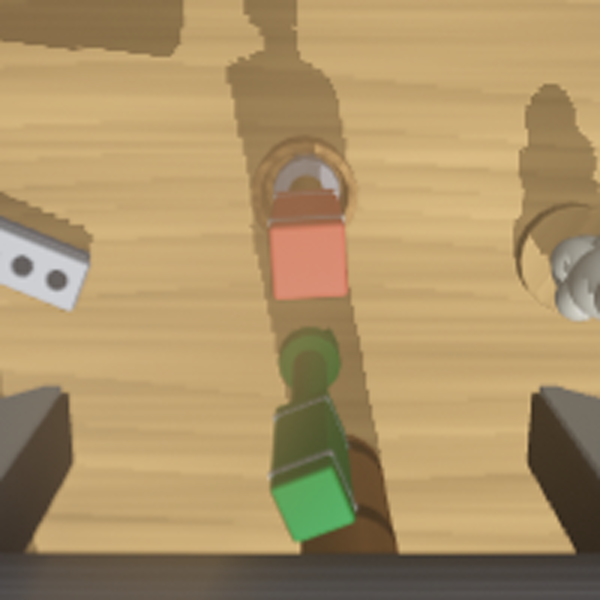

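Run:
```python
from h import *
c=np.load('w2.npy',allow_pickle=True).item()
g=lambda x,y,z: onz(c,220+x/3,100+y/3,z)
print(g(309,259,.198)); print([g(*p,.198).round(4).tolist() for p in((270,226),(345,219),(347,292),(275,299))])
print('cup',g(304,189,.05), 'green',g(312,499,.198))
s=ctrl.state();print(s['tcp_pos'],s['orientation'])
```

```text
[ 0.58830731 -0.00340984  0.198     ]
[[0.5995, 0.0097, 0.198], [0.602, -0.0153, 0.198], [0.5768, -0.0164, 0.198], [0.5743, 0.0081, 0.198]]
cup [ 0.58991266 -0.00228083  0.05      ] green [ 0.49865534 -0.00515679  0.198     ]
[ 5.80909697e-01 -4.75761679e-04  3.23694248e-01] [[ 0.99998962  0.00442671  0.00108182]
 [ 0.00442497 -0.99998892  0.00160464]
 [ 0.00108891 -0.00159983 -0.99999813]]
```

Request:
{"op": "apply_moves", "data": {"increments": [[9.3,[0.76,0.25,2],-0.09],[9.3,[0.76,0.25,8],-0.09],[9.3,[0.76,0.25,13],-0.09],[9.3,[0.76,0.25,18.2],-0.09],[9.3,[0.76,0.25,18.2],-0.09]], "squeeze": 20}}

```text
time_s: 2.5
tcp_pos: [0.5862, -0.0035, 0.1391]
orientation: [[0.996, 0.093, -0.006], [0.093, -0.996, 0.002], [-0.005, -0.003, -1.0]]
contact_force: [0.6, -0.2, 0.6]
gripper_width: 0.0932
```

Request:
{"op": "apply_moves", "data": {"increments": [[2,[0,0,0],0],[2,[0,0,0],0],[2,[0,0,0],0],[2,[0,0,0],0],[2,[0,0,0],0]]}}

```text
time_s: 3.12
tcp_pos: [0.5863, -0.0035, 0.1393]
orientation: [[0.996, 0.093, -0.005], [0.093, -0.996, 0.002], [-0.005, -0.002, -1.0]]
contact_force: [-0.0, -0.3, -0.4]
gripper_width: 0.0478
```

Request:
{"op": "apply_moves", "data": {"increments": [[2,[0,0,0],0],[2,[0,0,0],0],[2,[0,0,0],0],[2,[0,0,0],0],[2,[0,0,0],0]], "squeeze": 35}}

```text
time_s: 3.75
tcp_pos: [0.5864, -0.0035, 0.1393]
orientation: [[0.996, 0.093, -0.005], [0.093, -0.996, 0.002], [-0.005, -0.003, -1.0]]
contact_force: [0.1, -0.2, 0.8]
gripper_width: 0.0261
```

Request:
{"op": "apply_moves", "data": {"increments": [[2,[0,0,-2],0],[2,[0,0,-6],0],[2,[0,0,-10],0],[2,[0,0,-14],0],[2,[0,0,-14],0]]}}

```text
time_s: 4.38
tcp_pos: [0.588, -0.0039, 0.2819]
orientation: [[0.996, 0.093, -0.0], [0.093, -0.996, 0.002], [-0.0, -0.002, -1.0]]
contact_force: [-0.1, 0.3, -2.5]
gripper_width: 0.0263
```

Run:
```python
from h import *
S=cam('scene');T=cam('top');np.save('s3.npy',S,allow_pickle=True);np.save('t3.npy',T,allow_pickle=True)
s=ctrl.state();x=s['tcp_pos'];print(s['tcp_pos'],s['orientation'],s['contact_force'],s['gripper_width'])
b=[x[0],x[1],x[2]-.134]
p=proj(S,b).astype(int);q=proj(T,b).astype(int);print(p,q,proj(S,[b[0],b[1],b[2]+.034]))
f=lambda c,p,w:cv2.resize(c['image'][p[1]-w:p[1]+w,p[0]-w:p[0]+w,::-1],(400,400),interpolation=cv2.INTER_CUBIC)
cv2.imwrite('pics/lift.png',np.hstack([f(S,p,40),f(S,p,20)]))
```

```text
[ 0.58656437 -0.0037605   0.2781362 ] [[ 0.99562707  0.09317681 -0.00669521]
 [ 0.09319289 -0.99564579  0.00213123]
 [-0.00646748 -0.00274585 -0.99997532]] [-0.3417057  -0.80965052 -3.16577071] 0.026123342584580125
[321 189] [314 188] [321.49064658 179.45841603]
```

View pics/lift.png

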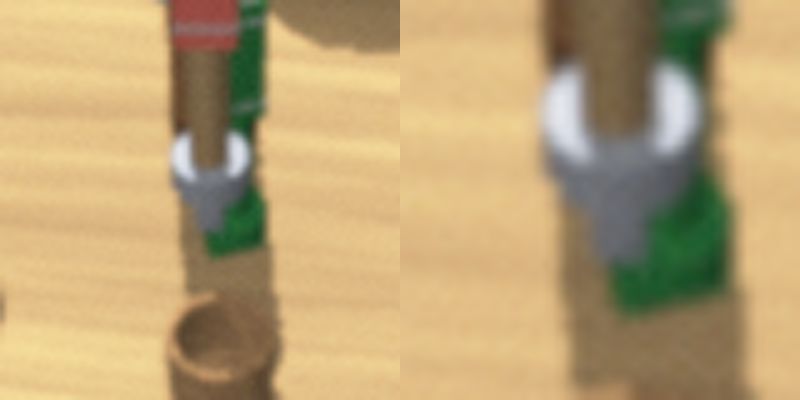

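Request:
{"op": "apply_moves", "data": {"increments": [[2,[-14.2,-33.3,0],0.093],[2,[-14.2,-33.3,0],0.093],[2,[-14.2,-33.3,0],0.093],[2,[-14.2,-33.3,0],0.093],[2,[-14.2,-33.3,0],0.093]]}}

```text
time_s: 5.1
tcp_pos: [0.436, 0.272, 0.278]
orientation: [[1.0, 0.0, -0.009], [0.0, -1.0, 0.001], [-0.009, -0.001, -1.0]]
contact_force: [0.4, 0.4, -1.5]
gripper_width: 0.0255
```

Request:
{"op": "apply_moves", "data": {"increments": [[2,[0,0,0],0]]}}

```text
time_s: 5.22
tcp_pos: [0.4335, 0.2745, 0.2763]
orientation: [[1.0, 0.005, -0.012], [0.005, -1.0, -0.0], [-0.012, 0.0, -1.0]]
contact_force: [0.3, -0.8, -2.6]
gripper_width: 0.026
```

Run:
```python
from h import *
c=cam('wrist');np.save('w4.npy',c,allow_pickle=True);s=ctrl.state();print(s['tcp_pos'],s['orientation'],proj(c,[.452,.3145,.06]))
save(c,'bowl.png')
h=cv2.cvtColor(c['image'],cv2.COLOR_RGB2HSV); m=cv2.inRange(h,(98,80,50),(118,255,255)); n,l,st,ce=cv2.connectedComponentsWithStats(m)
for i in range(1,n):
    if st[i,4]>500: print(st[i],ce[i])
```

```text
[0.43429171 0.27302771 0.2760491 ] [[ 9.99916899e-01  3.30281634e-03 -1.24614196e-02]
 [ 3.29210439e-03 -9.99994194e-01 -8.80023959e-04]
 [-1.24642538e-02  8.38926533e-04 -9.99921966e-01]] [288.04719143 159.42122897]
[ 229   98  113  111 6980] [284.78194842 146.92005731]
```

View pics/bowl.png

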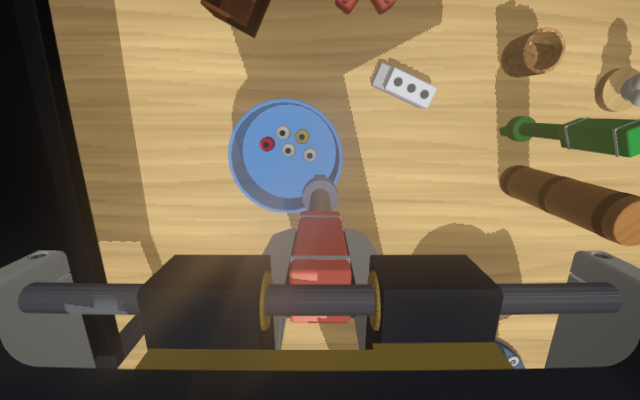

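Run:
```python
from h import *
c=np.load('w4.npy',allow_pickle=True).item()
print('rim',[onz(c,*p,.06).round(4).tolist() for p in((229,155),(341.5,155),(285,98),(285,212))])
for p in((267,143.5),(283,132),(302,136.5),(288,150),(310,155)): print(onz(c,*p,.03).round(3))
```

```text
rim [[0.4576, 0.3907, 0.06], [0.4579, 0.2454, 0.06], [0.5277, 0.3163, 0.06], [0.3802, 0.3205, 0.06]]
[0.469 0.346 0.03 ]
[0.485 0.324 0.03 ]
[0.479 0.298 0.03 ]
[0.461 0.317 0.03 ]
[0.454 0.287 0.03 ]
```

Request:
{"op": "apply_moves", "data": {"increments": [[2,[-1.7,-4.8,0],0],[2,[-1.7,-4.8,0],0],[2,[-1.7,-4.8,3],0],[2,[-1.7,-4.8,6],0],[2,[-1.7,-4.8,6],0]]}}

```text
time_s: 5.9
tcp_pos: [0.4159, 0.319, 0.2139]
orientation: [[1.0, 0.002, -0.017], [0.002, -1.0, -0.004], [-0.017, 0.004, -1.0]]
contact_force: [-0.7, -1.0, -1.6]
gripper_width: 0.0256
```

Request:
{"op": "apply_moves", "data": {"increments": [[2,[0,0,2],0],[2,[0,0,4],0],[2,[0,0,6],0],[2,[0,0,7],0],[2,[0,0,7],0]]}}

```text
time_s: 6.52
tcp_pos: [0.4151, 0.3184, 0.1442]
orientation: [[1.0, 0.001, -0.017], [0.001, -1.0, -0.004], [-0.017, 0.004, -1.0]]
contact_force: [-0.6, -0.0, -3.3]
gripper_width: 0.0258
```

Request:
{"op": "apply_moves", "data": {"increments": [[2,[0.5,1.11,0.3],0],[2,[1.1,2.12,0.3],0],[2,[1.95,2.91,0.3],0],[2,[3.0,3.42,0.3],0],[2,[4.1,3.7,0.3],0]]}}

```text
time_s: 7.15
tcp_pos: [0.4571, 0.2811, 0.1407]
orientation: [[1.0, 0.001, -0.017], [0.001, -1.0, -0.004], [-0.017, 0.004, -1.0]]
contact_force: [-0.3, 0.1, -2.6]
gripper_width: 0.026
```

Request:
{"op": "apply_moves", "data": {"increments": [[2,[1.11,-0.18,0],0],[2,[2.12,-0.69,0],0],[2,[2.91,-1.48,0],0],[2,[3.42,-2.49,0],0],[2,[3.6,-3.6,0],0]]}}

```text
time_s: 7.78
tcp_pos: [0.4936, 0.3179, 0.1398]
orientation: [[1.0, 0.001, -0.016], [0.001, -1.0, -0.004], [-0.016, 0.004, -1.0]]
contact_force: [-0.6, -0.3, -1.9]
gripper_width: 0.0255
```

Request:
{"op": "apply_moves", "data": {"increments": [[2,[-0.18,-1.11,-0.1],0],[2,[-0.69,-2.12,-0.1],0],[2,[-1.48,-2.91,-0.1],0],[2,[-2.5,-3.42,-0.1],0],[2,[-3.7,-3.6,-0.1],0]]}}

```text
time_s: 8.4
tcp_pos: [0.4561, 0.3532, 0.1414]
orientation: [[1.0, 0.002, -0.015], [0.002, -1.0, -0.006], [-0.015, 0.006, -1.0]]
contact_force: [5.5, -11.6, 2.2]
gripper_width: 0.0258
```

Request:
{"op": "apply_moves", "data": {"increments": [[2,[-1.11,0.18,0],0],[2,[-2.12,0.69,0],0],[2,[-2.91,1.48,0],0],[2,[-3.42,2.49,0],0],[2,[-3.6,3.6,0],0]]}}

```text
time_s: 9.02
tcp_pos: [0.42, 0.3164, 0.1423]
orientation: [[1.0, 0.002, -0.015], [0.002, -1.0, -0.006], [-0.015, 0.006, -1.0]]
contact_force: [-0.3, 0.0, -2.2]
gripper_width: 0.0257
```

Request:
{"op": "apply_moves", "data": {"increments": [[2,[0.18,1.11,0],0],[2,[0.69,2.12,0],0],[2,[1.48,2.91,0],0],[2,[2.49,3.42,0],0],[2,[3.6,3.6,0],0]]}}

```text
time_s: 9.65
tcp_pos: [0.4571, 0.2803, 0.142]
orientation: [[1.0, 0.002, -0.015], [0.002, -1.0, -0.006], [-0.015, 0.006, -1.0]]
contact_force: [0.3, -0.1, -2.6]
gripper_width: 0.0259
```

Run:
```python
from h import *
T=cam('top');W=cam('wrist');S=cam('scene');np.save('t5.npy',T,allow_pickle=True);np.save('w5.npy',W,allow_pickle=True);np.save('s5.npy',S,allow_pickle=True)
print(ctrl.state()['tcp_pos'])
f=lambda c,w:(lambda p:cv2.resize(c['image'][max(0,p[1]-w):p[1]+w,p[0]-w:p[0]+w,::-1],(390,390),interpolation=cv2.INTER_CUBIC))(proj(c,[.454,.317,.04]).astype(int))
print(proj(W,[.454,.317,.04]))
cv2.imwrite('pics/stir.png',np.hstack([f(S,45),f(W,80)]))
```

```text
[0.45664788 0.28053637 0.14181128]
[279.14558845 201.69077812]
```

View pics/stir.png

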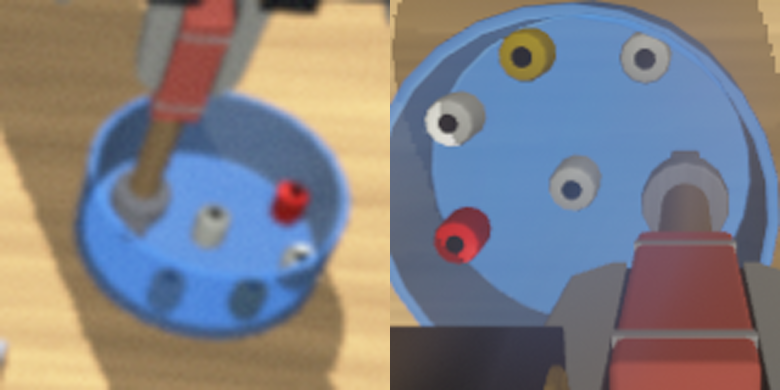

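Run:
```python
from h import *
c=np.load('w5.npy',allow_pickle=True).item()
C=np.array([.454,.317,0])
for n,x,y in(('y',525,57),('wR',645,58),('wL',448,122),('wC',571,190),('r',455,243)): print(n,((onz(c,199+(x-390)/2.4375,121+y/2.4375,.03)-C)*1000).round(0)[:2])
```

```text
y [53. 22.]
wR [ 52. -23.]
wL [27. 54.]
wC [-0.  7.]
r [-23.  56.]
```

Request:
{"op": "apply_moves", "data": {"increments": [[2,[1.5,-1.0,0],0],[2,[2.5,-2.2,0],0],[2,[2.8,-3.4,0],0],[2,[2.8,-4.4,0],0],[2,[2.8,-4.4,0],0]]}}

```text
time_s: 10.42
tcp_pos: [0.484, 0.3252, 0.141]
orientation: [[1.0, 0.003, -0.015], [0.003, -1.0, -0.006], [-0.015, 0.006, -1.0]]
contact_force: [0.1, -0.7, -3.4]
gripper_width: 0.0261
```

Request:
{"op": "apply_moves", "data": {"increments": [[2,[-0.8,0,0],0],[2,[-1.7,0,0],0],[2,[-2.6,0,0],0],[2,[-3.4,0,0],0],[2,[-4.0,0,0],0]]}}

```text
time_s: 11.05
tcp_pos: [0.4435, 0.3251, 0.1417]
orientation: [[1.0, 0.003, -0.015], [0.003, -1.0, -0.006], [-0.015, 0.006, -1.0]]
contact_force: [-0.6, -0.2, -1.4]
gripper_width: 0.0261
```

Request:
{"op": "apply_moves", "data": {"increments": [[2,[0.5,0,0],0],[2,[0.5,0,-3],0],[2,[0.5,0,-8],0],[2,[0.5,0,-12],0],[2,[0.5,0,-13],0]]}}

```text
time_s: 11.68
tcp_pos: [0.4516, 0.3263, 0.2739]
orientation: [[1.0, 0.003, -0.011], [0.003, -1.0, -0.004], [-0.011, 0.004, -1.0]]
contact_force: [0.4, -0.3, -4.0]
gripper_width: 0.0258
```

Run:
```python
from h import *
T=cam('top');W=cam('wrist');S=cam('scene');np.save('s6.npy',S,allow_pickle=True);np.save('w6.npy',W,allow_pickle=True)
s=ctrl.state();x=s['tcp_pos'];print(x,s['orientation'])
p=proj(W,[.454,.317,.04]).astype(int);print(p)
q=proj(S,x-[0,0,.08]).astype(int);print(q)
a=W['image'][max(0,p[1]-80):p[1]+80,p[0]-80:p[0]+80,::-1]
b=S['image'][max(0,q[1]-50):q[1]+50,q[0]-50:q[0]+50,::-1];print(max(0,p[1]-80),p[0]-80,max(0,q[1]-50),q[0]-50,a.shape)
cv2.imwrite('pics/out.png',np.hstack([cv2.resize(a,(390,int(a.shape[0]*390/160)))[:390],]) if a.shape[0]!=160 else np.hstack([cv2.resize(a,(390,390)),cv2.resize(b,(390,390),interpolation=cv2.INTER_CUBIC)]))
```

```text
[0.45029066 0.32567217 0.27042771] [[ 0.99986531  0.00302643 -0.01613083]
 [ 0.00291876 -0.99997333 -0.00669406]
 [-0.01615066  0.00664607 -0.99984748]]
[324 169]
[471 143]
89 244 93 421 (160, 160, 3)
```

View pics/out.png

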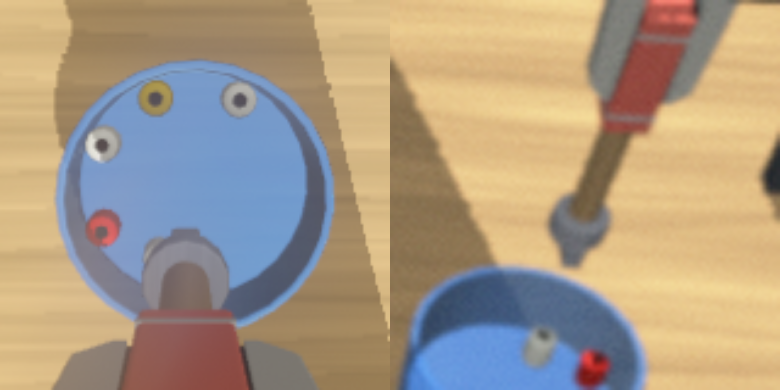

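Request:
{"op": "apply_moves", "data": {"increments": [[2,[0,0,-5.5],0],[2,[0.5,4,-9.5],0],[2,[1,10,-9.5],0],[2,[1.5,16,-9.5],0],[2,[2,22,-9.5],0]]}}

```text
time_s: 12.45
tcp_pos: [0.4721, 0.1045, 0.3646]
orientation: [[1.0, 0.003, -0.019], [0.003, -1.0, -0.007], [-0.019, 0.007, -1.0]]
contact_force: [0.2, 0.0, -1.9]
gripper_width: 0.0259
```

Request:
{"op": "apply_moves", "data": {"increments": [[2,[0.5,42,0],0.1],[2,[0.5,42,0],0.2],[2,[0.5,42,0],0.25],[2,[0.5,42,0],0.25],[2,[0.5,42,0],0.25]]}}

```text
time_s: 13.08
tcp_pos: [0.4764, -0.2081, 0.3652]
orientation: [[0.969, -0.244, -0.021], [-0.244, -0.97, -0.006], [-0.019, 0.011, -1.0]]
contact_force: [1.6, 0.8, -1.5]
gripper_width: 0.0258
```

Request:
{"op": "apply_moves", "data": {"increments": [[2,[3.1,10.8,0],0],[2,[3.1,10.8,0],0],[2,[3.1,10.8,5],0],[2,[3.1,10.8,10],0],[2,[3.1,10.8,13],0]]}}

```text
time_s: 13.7
tcp_pos: [0.4758, -0.3203, 0.231]
orientation: [[0.969, -0.244, -0.026], [-0.245, -0.97, -0.002], [-0.025, 0.008, -1.0]]
contact_force: [0.2, 0.2, -2.6]
gripper_width: 0.0261
```

Request:
{"op": "apply_moves", "data": {"increments": [[2,[0,0,0],0],[2,[0,0,0],0]]}}

```text
time_s: 13.95
tcp_pos: [0.4759, -0.3204, 0.231]
orientation: [[0.969, -0.244, -0.027], [-0.245, -0.97, -0.001], [-0.026, 0.008, -1.0]]
contact_force: [-0.5, -0.5, -1.5]
gripper_width: 0.0258
```

Run:
```python
from h import *
W=cam('wrist');S=cam('scene');np.save('s7.npy',S,allow_pickle=True);np.save('w7.npy',W,allow_pickle=True)
s=ctrl.state();x=s['tcp_pos'];R=s['orientation'];print(x,R)
tip=x+R[:,2]*.131; print('tip',tip)
p=proj(W,[.4745,-.32,.066]).astype(int);q=proj(S,[.4745,-.32,.08]).astype(int)
print('W tip,plugtop,dock',proj(W,tip).round(1),proj(W,x+R[:,2]*.097).round(1),p,'S',proj(S,tip).round(1),proj(S,x+R[:,2]*.097).round(1),q)
f=lambda c,p,w:(print(p-w),cv2.resize(c['image'][p[1]-w:p[1]+w,p[0]-w:p[0]+w,::-1],(390,390),interpolation=cv2.INTER_CUBIC))[1]
p[1]=min(p[1],329)
cv2.imwrite('pics/pre.png',np.hstack([f(W,p,70),f(S,q,39)]))
```

```text
[ 0.47626576 -0.320647    0.23209973] [[ 0.96934558 -0.24445017 -0.02476396]
 [-0.24459389 -0.96962126 -0.00290457]
 [-0.02330164  0.00887264 -0.99968911]]
tip [ 0.47302168 -0.3210275   0.10114046]
W tip,plugtop,dock [319.2 191.1] [319.1 200.1] [317 181] S [204.6 156.3] [201.3 146.9] [206 162]
[247 111]
[167 123]
```

View pics/pre.png

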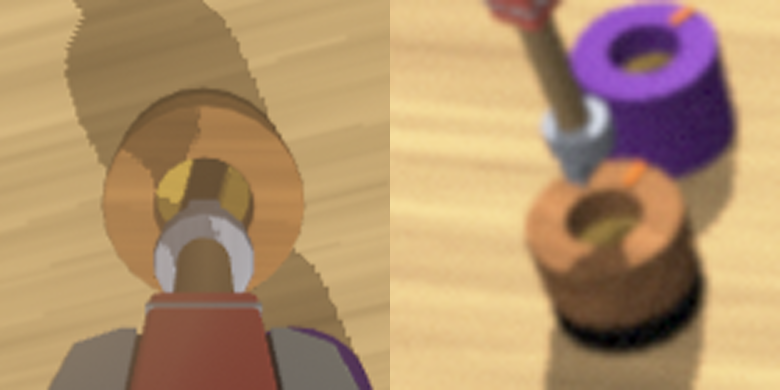

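Request:
{"op": "apply_moves", "data": {"increments": [[2,[0.2,-0.05,0],0],[2,[0.25,-0.06,1.5],0],[2,[0.3,-0.08,3.0],0],[2,[0.33,-0.09,4.0],0],[2,[0.34,-0.09,5.0],0]]}}

```text
time_s: 14.68
tcp_pos: [0.4785, -0.3207, 0.1811]
orientation: [[0.969, -0.244, -0.025], [-0.245, -0.97, -0.003], [-0.024, 0.009, -1.0]]
contact_force: [0.6, -0.2, -2.5]
gripper_width: 0.026
```

Request:
{"op": "apply_moves", "data": {"increments": [[2,[0,0,0.3],0],[2,[0,0,0.5],0],[2,[0,0,0.7],0],[2,[0,0,0.85],0],[2,[0,0,0.85],0]]}}

```text
time_s: 15.3
tcp_pos: [0.4785, -0.3209, 0.1732]
orientation: [[0.969, -0.244, -0.024], [-0.245, -0.97, -0.003], [-0.023, 0.009, -1.0]]
contact_force: [-0.3, 0.3, 5.5]
gripper_width: 0.026
```

Request:
{"op": "apply_moves", "data": {"increments": [[2,[0,0,0.08],0.05],[2,[0,0,0.08],0.1],[2,[0,0,0.08],0.15],[2,[0,0,0.08],0.2],[2,[0,0,0.08],0.25]]}}

```text
time_s: 15.92
tcp_pos: [0.4784, -0.3208, 0.1722]
orientation: [[0.878, -0.478, -0.025], [-0.478, -0.878, -0.003], [-0.02, 0.014, -1.0]]
contact_force: [0.7, 0.4, -2.0]
gripper_width: 0.0256
```

Request:
{"op": "apply_moves", "data": {"increments": [[2,[0,0,0.15],0],[2,[0,0,0.3],0],[2,[0,0,0.4],0],[2,[0,0,0.4],0]]}}

```text
time_s: 16.42
tcp_pos: [0.4782, -0.3208, 0.1681]
orientation: [[0.878, -0.478, -0.025], [-0.478, -0.878, -0.003], [-0.02, 0.014, -1.0]]
contact_force: [-0.5, 0.5, -2.8]
gripper_width: 0.0259
```

Request:
{"op": "apply_moves", "data": {"increments": [[2,[0.02,0,0.3],0],[2,[0.03,0,0.6],0],[2,[0.04,0,0.85],0],[2,[0.05,0,1.0],0],[2,[0.05,0,1.1],0]]}}

```text
time_s: 17.05
tcp_pos: [0.4785, -0.3212, 0.1576]
orientation: [[0.878, -0.478, -0.025], [-0.478, -0.878, -0.003], [-0.02, 0.014, -1.0]]
contact_force: [-3.2, 2.0, 8.8]
gripper_width: 0.0261
```

Request:
{"op": "apply_moves", "data": {"increments": [[7,[0,0,0],0],[7,[0,0,0],0],[7,[0,0,0],0],[7,[0,0,0],0],[7,[0,0,0],0]]}}

```text
time_s: 17.68
tcp_pos: [0.4785, -0.3212, 0.1576]
orientation: [[0.878, -0.478, -0.025], [-0.478, -0.878, -0.003], [-0.02, 0.014, -1.0]]
contact_force: [-0.3, 0.8, -0.4]
gripper_width: 0.0687
```

Request:
{"op": "apply_moves", "data": {"increments": [[7,[0,0,-3],0],[7,[0.2,0,-7],0],[7,[0.3,0,-12],0],[7,[0.4,0,-17],0],[7,[0.4,0,-17],0]]}}

```text
time_s: 18.3
tcp_pos: [0.4872, -0.3232, 0.3314]
orientation: [[0.878, -0.478, -0.019], [-0.478, -0.878, -0.007], [-0.013, 0.016, -1.0]]
contact_force: [0.8, 0.3, -0.4]
gripper_width: 0.0701
```

Run:
```python
from h import *
W=cam('wrist');S=cam('scene');T=cam('top')
s=ctrl.state();print(s['tcp_pos'],s['gripper_width'],s['contact_force'])
q=proj(S,[.4745,-.32,.12]).astype(int);p=proj(W,[.4745,-.32,.15]).astype(int);p[1]=min(p[1],310)
f=lambda c,p,w:cv2.resize(c['image'][max(0,p[1]-w):p[1]+w,p[0]-w:p[0]+w,::-1],(390,390),interpolation=cv2.INTER_CUBIC)
cv2.imwrite('pics/end.png',np.hstack([f(W,p,90),f(S,q,45)]));save(S,'endS.png')
h=cv2.cvtColor(W['image'],cv2.COLOR_RGB2HSV);m=cv2.inRange(h,(0,110,70),(9,255,255));n,l,st,ce=cv2.connectedComponentsWithStats(m)
for i in range(1,n):
    if st[i,4]>300: print(st[i],onz(W,*ce[i],.216))
```

```text
[ 0.48577773 -0.3222573   0.32617329] 0.07033186250769184 [ 0.42482129 -0.32061912 -0.60818395]
[264   3  59  69 617] [ 0.61623699 -0.37217254  0.216     ]
[  0 187  28  54 843] [ 0.620397   -0.03971712  0.216     ]
[310 193  25  27 633] [ 0.47341001 -0.32120504  0.216     ]
```

View pics/end.png

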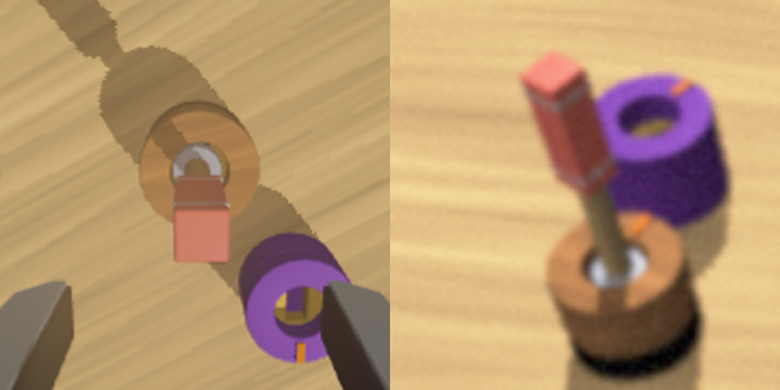

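View pics/endS.png

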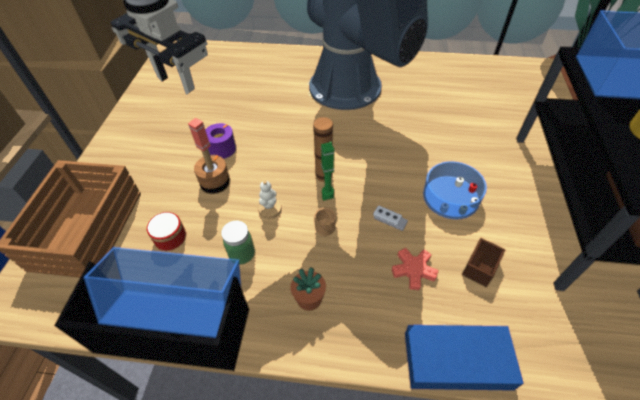

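```bash
python3 -c "
from h import *
print(job.job_done())"
```

```text
the job is handed in; nothing more can be done
None
```

The job is handed in at about 18.5 s of the 72 s allowed. The stir is done, and the wand stands fully home in the wooden dock with the gripper clear of it.

- **Stir:** I made 1¼ turns round the bowl and one extra push on the bead left in the middle. All five beads ended inside the bowl and apart: four near the wall and the pushed one on the side that had been free. The highest reading at a step's end was about 13 N, once, with a bead against the wand.
- **Docking:**
  - The key touched the well floor at about 8 N. I turned the wand under that light pressure until the force fell away, at a heading of about -0.50 rad, matching the slot angle seen in the picture.
  - It went down 15.6 mm from floor contact to rest, against 16 mm expected, seating at about 11 N. Then I let go and rose clear.
- **Last checks:** the final pictures show the wand upright in the dock. The top of its handle is within about 2 mm of the well's centre. The beads are in the bowl, and the other objects are standing where they were by eye.
- **Disagreements:** the scene camera places things about 4–5 mm further in +y than the wrist camera, so I relied on the wrist view. The tool leaned about 1.4° while seating the wand. I didn't measure the wand's tilt after letting go.

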